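# Load the ring rack and hold the cleaner basket over the tank

### The job

Finish loading the ultrasonic cleaner's basket: drop the loose ring rack over the two pegs in the basket's empty half so that it sits fully down on the basket floor, and let go of it. Then lift the loaded basket by its handle, keeping it level with both racks on their pegs, and bring it centred and square over the cleaner's open tank, clear above the rim. Finish while holding it there, steady and level and touching nothing but your gripper, so that I can look the rings over before it goes in; leave the other things on the bench where they are.

Things in the scene. Friction and masses are not known exactly. Their poses are not given: they have to be found in the camera images.
- rack_tab (a point): Centre of the grip tab on top of the loose ring rack's stem. The tab is flat steel, 24 (rack x) x 10 (rack y) x 20 mm tall: pinch it across its 10 mm, fingers closing along the rack's y. It is 76 mm above the underside of the rack, whose top is at 86 mm. The rack stands on a pale tile; under the tab a cross bar with six hanging rings runs along its y, 45 mm up. Half a turn leaves it the same.
- rack_base (a point): Centre of the underside of the loose rack, straight below its tab; same axes, z up. The rack (0.12 kg) has a steel base plate 76 (x) x 92 (y) x 5 mm with two 11 mm holes through it at x = 0, y = +28 and -28 mm.
- basket_handle (a point): Centre of the basket's handle grip, a black bar 12 (basket x) x 74 (basket y) x 18 mm tall across the basket's middle, 122 mm above the basket's underside, on two upright legs at x = 0, y = +-56 mm. Pinch it across its 12 mm, fingers closing along the basket's x; the racks beside it (tops 90 mm above the basket's underside) are 56 mm away along x. Basket axes: z up.
- basket: The basket: origin at the centre of its underside; z up, x along its long side towards the filled half. Steel wire, 220 (x) x 112 (y) mm, walls 45 mm high, loose, in a shallow drip tray on the bench. It takes one rack each side of its handle and balances at the handle when both are in. About 0.3 kg, with both racks 0.54 kg.
- empty_seat (a point): Where the loose rack's base centre goes: midway between the two pegs of the basket's empty half, on the basket floor, 4 mm above the basket's underside and 56 mm from its middle along its -x. Basket axes. The black pegs, 6.4 mm thick, 14 mm high with tapered tips, stand at y = +28 and -28 mm from this point: the rack's y goes along the basket's y, either way round.
- filled_seat (a point): The same middle point of the other, filled half (basket +x), where a second, equal rack already sits on its pegs.
- parked_rack_base (a point): Centre of the underside of the second rack, already seated in the basket; its tab is 76 mm above, its top 86 mm.
- tank_mouth (a point): Centre of the ultrasonic cleaner's open tank, at the height of its rim, 150 mm above the bench. The cleaner is a fixed steel box 285 (its x) x 180 (its y) x 150 mm; the opening is 245 (x) x 135 (y) mm and 80 mm deep. It stands at the left or the right of the bench.
- cleaner: The ultrasonic cleaner (fixed): origin at the centre of its underside, x along its long side.
- drip_tray: Grey enamel drip tray (fixed), 256 x 148 mm, rim 10 mm high, floor 4 mm above the bench; origin at the centre of its underside.
- tile: Pale soldering tile (fixed), 170 x 150 x 12 mm; origin at the centre of its underside; carries the loose rack.
- pliers: Black-handled pliers lying near the tile, 12 mm high, 135 mm long. Leave alone.
- flux_jar: Amber jar beside the tile, 52 mm across, 75 mm high. Leave alone.
There are look-alikes about, which are no part of the job. Leave any blue look-alike of the basket alone.

How it is judged:
By the outcome, as a careful person would: the job done as asked, in the order asked, and still so for the second after the job is handed in, while the arm keeps its last pose, push and grip.
It also fails if it takes over 64 s, if anything falls off the work surface, if the arm or the gripper's body presses on something with over 40 N, if the wrist force passes 120 N, or if a joint passes its speed limit or range.

### The arm

A 7-joint arm with a two-finger parallel gripper is mounted at the origin on the work surface. World frame = base frame: x ahead of the robot, y to its left, z up, the work surface at z = 0. Lengths are in m, angles in degrees, forces in N, time in s.
With the tool pointing down it reaches from about 0.425 to 0.875 m from the base axis. Payload 4.7 kg.
Tool frame: the origin (TCP) lies midway between the tips of the shut fingers; the grasp point (between the pads) lies ctrl.grip_depth behind it (ctrl.grip_depth is the distance from the TCP to the grasp point, in m); z points along the fingers, y is the line along which they close (so a half turn about z gives the same grasp; the last joint's range is limited). The gripper opens to 85 mm and grips with 20 to 120 N. Pads are 22 mm wide; open, the fingers measure 114 mm over their backs; the gripper's body (76 mm by 85 mm) begins 54 mm behind the grasp point. The pads swing forward as they close: fully open they stand 13 mm farther back than shut.
Start: joints at [-70.411, 18.392, -4.016, 83.108, 1.295, 78.541, -3.26], TCP at [0.209, 0.615, 0.192] pointing down, gripper open.
Joint ranges: [-163.93, 163.93], [-17.29, 119.83], [-79.2, 71.16], [3.27, 140.29], [-89.18, 269.18], [5.43, 117.66], [-154.24, 154.24]. Speed limits (degrees/s): [147.25, 147.25, 180, 180, 180, 180, 180].

### API

Orientations are given as [roll, pitch, yaw] about the fixed x, y, z axes, in that order (R = Rz(yaw) Ry(pitch) Rx(roll)).
In Python, from workcell import ctrl gives the robot as it stands.
- The arm moves only by the tool servo_tool, never from a script. Its argument "targets" is a list of rows, each a list of 3 entries, a list of its own where there are three numbers: the closure, from -1 (fully open) to 1 (shut), then the shift along the tool's x, y, z in mm, then the turn about the tool's z in rad. A call has 1 to 5 rows; each row shifts and turns the commanded pose from where the row before left it, along the tool's axes as they then stand; what a row does not reach is not made up. A row lasts 1/8 s, in which the tool goes at most 62.5 mm and 10.7 degrees, less where a joint would pass 70% of its speed; a pose out of reach is approached as far as the arm can. A call with a gripper value outside its range is refused whole. The fingers move at their own pace and stop on an object; "newtons" is the grip in N (left out, the last holds). Time passes only in rows, so rows that do not move let the fingers close. It gives the time, the measured TCP pose, the force, the opening and the grip force at its end, in the units of the state.
- ctrl.read_state(): the state, without advancing time (a new reading comes with each control period).
- ctrl.grab_frame(name): name is "scene" or "top"; returns a dict with "image" (480x640x3 uint8, red, green, blue), "intrinsics" (3x3 intrinsics, pixels), "k1" (the pictures are not rectified: a ray, as slopes to the right and down, at radius r is drawn at 1 + k1 r^2 times it, then the intrinsics apply), "rvec" (rotation vector, rad) and "tvec" (3), from world to camera coordinates, as OpenCV has them. Camera axes: x right, y down, z forward; pixel columns grow to the right and rows downward; lengths in m; the calibration is good to about 2 mm. A picture is of the moment at which its call begins. There is no depth.
- ctrl.finish_job(): hands the job in; it is judged then, once.
The state is a dict: "time": time; "q": joint angles; "dq": joint speeds; "tau": joint torques, N m; "position": TCP position; "eef_rot": TCP orientation; "wrist_force": force on the tool from outside, world axes, zero at the start; "wrist_torque": the same for the moment, N m; "grip_width": opening from 0.0 (shut) to 1.0 (fully open); "grasp_force": force on a finger pad.
Only numpy, scipy, OpenCV 4.12 (cv2) and the standard library are available. Lean on these libraries where they do the work, as an engineer would, in place of code of your own. Each camera call takes 0.05 s, during which the arm holds its last target. There are 200 camera calls.

## Working session

There is one attempt and no reset: what is moved stays moved. The work goes in short steps, Python scripts to look and compute and a tool call to move; the robot and the scene stay as the last step left them, time stands still between calls to the robot, and variables do not carry over. Pictures are saved under pics/ and viewed, at most 10 in all, crops included, and the job is handed in when it is done.

Besides the shell and the picture viewer there is one more tool, called after "Emit:" by a JSON object that holds its "api" and its "payload", one argument or row to a line. servo_tool: Moves the arm, as the interface text tells. Its arguments: {"type":"object","properties":{"targets":{"type":"array","items":{"type":"array"}},"newtons":{"type":"number"}},"required":["targets"]}

```bash
mkdir -p pics
cat > h.py <<'E'
import numpy as np, cv2
from workcell import ctrl
def grab(n,f):
    d=ctrl.grab_frame(n); cv2.imwrite(f'pics/{f}.png',d['image'][:,:,::-1]); np.savez(f'pics/{f}.npz',**d); return d
def load(f): return dict(np.load(f'pics/{f}.npz'))
def D(d): return np.array([float(d['k1']),0,0,0,0])
def proj(d,P): return cv2.projectPoints(np.array(P,float).reshape(-1,1,3),d['rvec'],d['tvec'],d['intrinsics'],D(d))[0][:,0]
def ray(d,uv):
    p=cv2.undistortPoints(np.array(uv,float).reshape(-1,1,2),d['intrinsics'],D(d))[:,0]
    R=cv2.Rodrigues(d['rvec'])[0]; c=-R.T@d['tvec'].ravel()
    return c,np.c_[p,np.ones(len(p))]@R
def atz(d,uv,z):
    c,v=ray(d,uv); z=np.asarray(z,float); return c+v*((z-c[2])/v[:,2])[:,None] if z.ndim else c+v*((z-c[2])/v[:,2])[:,None]
E
python3 - <<'E'
from h import *
for n in('scene','top'):
    d=grab(n,n+'0'); print(n,ray(d,[[320,240]]),d['intrinsics'][0,0],d['k1'])
s=ctrl.read_state(); print(s,ctrl.grip_depth)
E
```

```text
scene (array([1.25078324, 0.47016277, 0.81122733]), array([[-0.69994412, -0.38492761, -0.60167265]])) 531.9408318789983 0.04749855669188802
top (array([0.34872819, 0.03249798, 1.14926543]), array([[ 0.07157016,  0.00170366, -0.99760145]])) 511.75464828926357 -0.06304972486983669
{'time': 0.1, 'q': array([-70.411058  ,  18.43656837,  -4.01678747,  83.16766074,
         1.29518571,  78.53937939,  -3.26118674]), 'dq': array([-0.01622449, -0.19597456,  0.01146351, -0.24323849,  0.02648292,
        0.12982407, -0.00588262]), 'tau': array([-6.93339407e-04, -4.94876826e+01, -3.84330098e-01, -3.15216279e+01,
        1.29166542e-02,  7.32038097e-03,  6.91844747e-06]), 'position': array([0.20913334, 0.61486943, 0.19081538]), 'eef_rot': array([-1.79901637e+02,  5.12602222e-03,  1.61220694e+02]), 'wrist_force': array([-0.03293315,  0.16116861,  0.45013541]), 'wrist_torque': array([ 0.00037724, -0.00485249,  0.00802721]), 'grasp_force': 0.0, 'grip_width': 0.9964667748801016} 0.0187
```

View pics/top0.png

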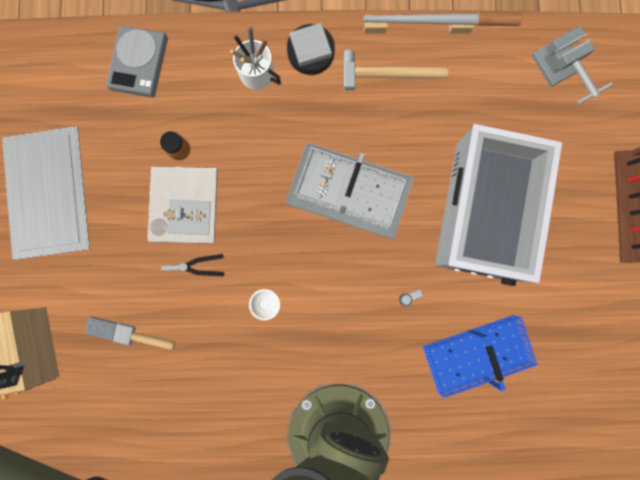

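View pics/scene0.png

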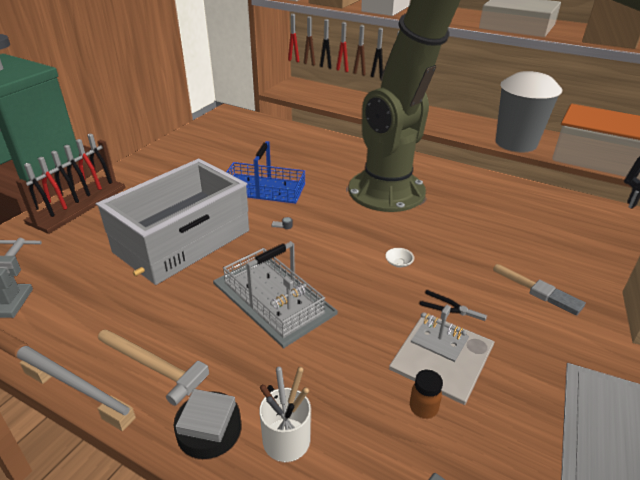

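The top view shows the loose rack at about (188,215) on the tile, the basket at about (350,190) with its filled half to the left, the cleaner at about (500,205), and the blue decoy at about (480,355). I'll enlarge the parts I need next.

Run:
```python
from h import *
def crop(f,x,y,w,h,s):
    return cv2.resize(cv2.imread(f'pics/{f}.png')[y:y+h,x:x+w],None,fx=s,fy=s,interpolation=cv2.INTER_CUBIC)
A=np.zeros((600,800,3),np.uint8)
a=crop('top0',143,160,80,90,4); A[:360,:320]=a            # top rack
a=crop('top0',283,135,136,110,3.5); A[:385,322:322+476]=a   # top basket  
a=crop('scene0',385,285,115,71,3); A[386:386+213,:345]=a
a=crop('scene0',210,235,130,71,3); A[386:386+213,400:790]=a
cv2.imwrite('pics/c1.png',A)
cv2.imwrite('pics/c2.png',np.hstack([crop('top0',430,115,140,180,3)[:540], crop('scene0',95,155,125,180,3)]))
```

```text
(no output)
```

View pics/c1.png

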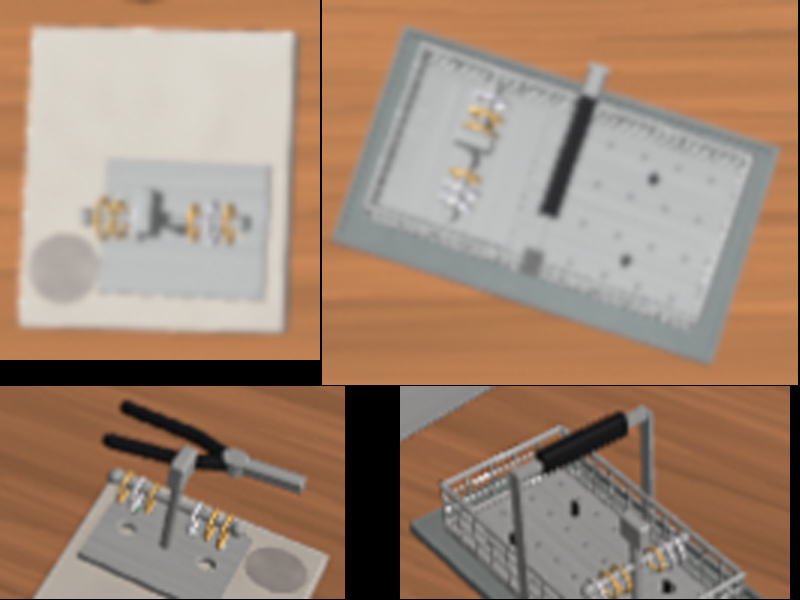

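View pics/c2.png

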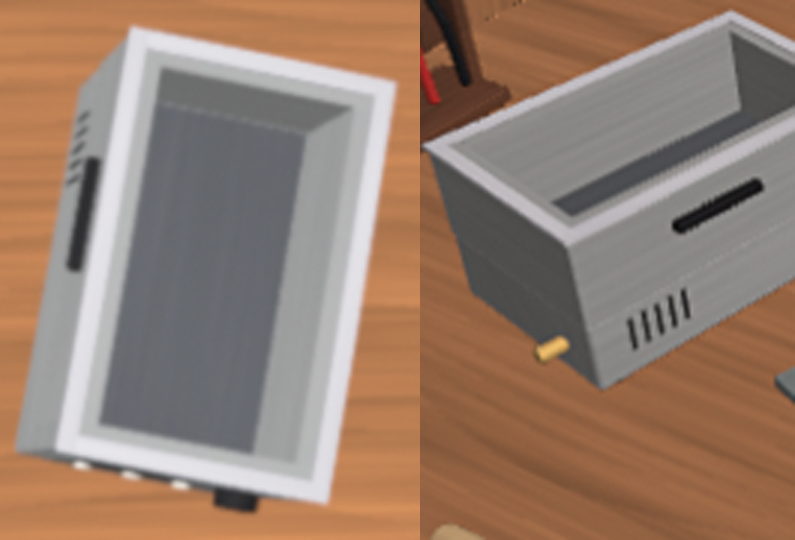

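The crops give me the points I need: the rack's plate corners and tab, the basket's two pegs, the handle ends, the tray corners and the rim corners. I'll turn these into world positions and check them against the given sizes.

```bash
cat > m.py <<'E'
from h import *
np.set_printoptions(precision=4,suppress=True)
t=load('top0'); s=load('scene0')
def c(pts,ox,oy,x,y,k): return (np.array(pts,float)-[ox,oy]+.5)/k-.5+[x,y]
R1=lambda p:c(p,0,0,143,160,4); R2=lambda p:c(p,322,0,283,135,3.5)
S1=lambda p:c(p,0,386,385,285,3); S2=lambda p:c(p,400,386,210,235,3)
C=lambda p:c(p,0,0,430,115,3)
def rect(n,P):
    e1=(P[1]-P[0]+P[2]-P[3])/2; e2=(P[3]-P[0]+P[2]-P[1])/2
    print(n,'ctr',P.mean(0),'sizes',np.linalg.norm(e1),np.linalg.norm(e2),'yaw e1',np.degrees(np.arctan2(e1[1],e1[0])),'e2',np.degrees(np.arctan2(e2[1],e2[0])))
rect('plate',atz(t,R1([(107,160),(270,166),(263,298),(98,292)]),.017))
print('tab',atz(t,R1([(142,212)]),.098))
print('scene tab top',atz(s,S1([(186,456)]),.098),'holes',atz(s,S1([(128,529),(206,563)]),.017))
rect('tray',atz(t,R2([(405,27),(778,148),(712,363),(333,240)]),.010))
pg=atz(t,R2([(653,178),(626,260)]),.018); print('pegs',pg,pg.mean(0),np.linalg.norm(pg[0]-pg[1]))
h=atz(t,R2([(587,97),(550,215)]),.135); print('handle',h,h.mean(0),np.linalg.norm(h[0]-h[1]),np.degrees(np.arctan2(*(h[0]-h[1])[1::-1])))
h=atz(s,S2([(540,462),(627,420)]),.13); print('handle s',h,h.mean(0),np.linalg.norm(h[0]-h[1]))
rect('basketwall',atz(t,R2([(424,44),(752,157),(695,326),(368,210)]),.049))
rect('rim',atz(t,C([(130,28),(397,82),(328,502),(58,450)]),.150))
rect('open',atz(t,C([(160,68),(374,112),(310,470),(98,424)]),.150))
E
python3 m.py
```

```text
plate ctr [0.4862 0.3262 0.017 ] sizes 0.09205083960268484 0.07401408587334442 yaw e1 -93.04195125241547 e2 176.67324699274457
tab [[0.4855 0.3272 0.098 ]]
scene tab top [[0.4871 0.3274 0.098 ]] holes [[0.4874 0.3001 0.017 ]
 [0.4902 0.3546 0.017 ]]
tray ctr [ 0.5422 -0.0343  0.01  ] sizes 0.2542105413806723 0.14618528413131718 yaw e1 -108.93088945184454 e2 161.20631420989565
pegs [[ 0.5502 -0.0954  0.018 ]
 [ 0.4976 -0.0769  0.018 ]] [ 0.5239 -0.0861  0.018 ] 0.055681768915726196
handle [[ 0.5769 -0.0452  0.135 ]
 [ 0.5087 -0.0227  0.135 ]] [ 0.5428 -0.0339  0.135 ] 0.07179119354134748 -18.33683037915608
handle s [[ 0.5818 -0.044   0.13  ]
 [ 0.5131 -0.0182  0.13  ]] [ 0.5475 -0.0311  0.13  ] 0.07343409553661287
basketwall ctr [ 0.5418 -0.0338  0.049 ] sizes 0.2155259055877704 0.11107555437837842 yaw e1 -110.24022739749059 e2 160.4448021552409
rim ctr [ 0.4901 -0.338   0.15  ] sizes 0.1846254409395028 0.2878405418656849 yaw e1 -101.70023683896912 e2 168.05206797268977
open ctr [ 0.4876 -0.3424  0.15  ] sizes 0.1468077224185316 0.2443868435427362 yaw e1 -102.44702894057266 e2 167.52624615503197
```

Sizes and heights all agree with the given ones (plate 92×74, pegs 55.7 apart, handle 72, rim 288×185). I'll add a move planner and go to a point above the tab.

```bash
cat > plan.py <<'E'
import sys; from h import *
def plan(x,y,z,yaw,n=None,cmd=None):
    s=ctrl.read_state(); p=np.array(s['position']); w=s['eef_rot'][2]
    d=np.array([x,y,z])-p; dy=(yaw-w+180)%360-180
    n=n or int(max(np.ceil(np.linalg.norm(d)*1000/50),np.ceil(abs(dy)/9),1))
    rows=[]
    for i in range(n):
        a=np.radians(w+dy*i/n); e=d/n*1000
        rows.append([[round(float(v),1) for v in (e[0]*np.cos(a)+e[1]*np.sin(a),e[0]*np.sin(a)-e[1]*np.cos(a),-e[2])],round(float(-np.radians(dy)/n),4)])
    print(np.round(p,4),np.round(s['eef_rot'],2),'t',round(s['time'],2),'F',np.round(s['wrist_force'],1),'grip',s['grip_width'],s['grasp_force'],'d_mm',np.round(d*1000,1),'dyaw',round(dy,2))
    for r in rows: print(r)
if __name__=='__main__': plan(*map(float,sys.argv[1:5]),n=int(sys.argv[5]) if len(sys.argv)>5 else None)
E
python3 plan.py .4865 .327 .14 177 10
```

```text
[0.2091 0.6149 0.1908] [-1.7990e+02  1.0000e-02  1.6122e+02] t 0.1 F [-0.   0.2  0.5] grip 0.9964667748801016 0.0 d_mm [ 277.4 -287.9  -50.8] dyaw 15.78
[[-35.5, -18.3, 5.1], -0.0275]
[[-35.0, -19.3, 5.1], -0.0275]
[[-34.5, -20.3, 5.1], -0.0275]
[[-33.9, -21.2, 5.1], -0.0275]
[[-33.3, -22.1, 5.1], -0.0275]
[[-32.7, -23.0, 5.1], -0.0275]
[[-32.0, -23.9, 5.1], -0.0275]
[[-31.4, -24.8, 5.1], -0.0275]
[[-30.7, -25.6, 5.1], -0.0275]
[[-29.9, -26.5, 5.1], -0.0275]
```

Emit:
{"api": "servo_tool", "payload": {
  "targets": [
    [-1,[-35.5,-18.3,5],-0.0275],
    [-1,[-35,-19.3,5],-0.0275],
    [-1,[-34.5,-20.3,5],-0.0275],
    [-1,[-33.9,-21.2,5],-0.0275],
    [-1,[-33.3,-22.1,5],-0.0275]
  ],
  "newtons": 40
}}

```text
time: 0.72
position: [0.3486, 0.4701, 0.1662]
eef_rot: [-180.0, -0.0, 169.1]
wrist_force: [0.2, 0.6, 0.1]
grip_width: 0.999
grasp_force: 0.0
```

Emit:
{"api": "servo_tool", "payload": {
  "targets": [
    [-1,[-32.7,-23,5],-0.0275],
    [-1,[-32,-23.9,5],-0.0275],
    [-1,[-31.4,-24.8,5],-0.0275],
    [-1,[-30.7,-25.6,5],-0.0275],
    [-1,[-30,-26.5,5],-0.0275]
  ]
}}

```text
time: 1.35
position: [0.4873, 0.3264, 0.1413]
eef_rot: [-180.0, -0.0, 177.0]
wrist_force: [0.4, 0.7, 0.4]
grip_width: 1.001
grasp_force: 0.0
```

Emit:
{"api": "servo_tool", "payload": {
  "targets": [
    [-0.4,[0,0,0],0],
    [-0.4,[0,0,0],0]
  ]
}}

```text
time: 1.6
position: [0.4861, 0.3279, 0.1415]
eef_rot: [180.0, -0.1, 177.0]
wrist_force: [-0.5, 0.7, -0.3]
grip_width: 0.7
grasp_force: 0.0
```

```bash
python3 plan.py .4865 .327 .072 177 3
```

```text
[0.4861 0.3279 0.1415] [ 1.7999e+02 -6.0000e-02  1.7698e+02] t 1.6 F [-0.5  0.7 -0.3] grip 0.6997432317560442 0.0 d_mm [  0.4  -0.9 -69.5] dyaw 0.02
[[-0.1, -0.3, 23.2], -0.0001]
[[-0.1, -0.3, 23.2], -0.0001]
[[-0.1, -0.3, 23.2], -0.0001]
```

Emit:
{"api": "servo_tool", "payload": {
  "targets": [
    [-0.4,[0,-0.9,23],0],
    [-0.4,[0,0,23],0],
    [-0.4,[0,0,23],0],
    [-0.4,[0,0,0],0],
    [1,[0,0,0],0]
  ],
  "newtons": 40
}}

```text
time: 2.22
position: [0.4866, 0.3278, 0.0738]
eef_rot: [179.9, 0.0, 177.1]
wrist_force: [-0.4, 0.1, -0.4]
grip_width: 0.507
grasp_force: 0.0
```

Emit:
{"api": "servo_tool", "payload": {
  "targets": [
    [1,[0,0,0],0],
    [1,[0,0,0],0],
    [1,[0,0,0],0],
    [1,[0,0,0],0]
  ]
}}

```text
time: 2.72
position: [0.4868, 0.3266, 0.073]
eef_rot: [180.0, 0.0, 177.0]
wrist_force: [-0.1, -0.6, 0.2]
grip_width: 0.001
grasp_force: 0.0
```

The fingers shut on nothing, so I'll look at both views.

Run:
```python
from h import *
t=grab('top','top1'); s=grab('scene','scene1')
q=ctrl.read_state()['position']
print(proj(t,[q]),proj(s,[q]))
a=cv2.resize(cv2.imread('pics/top1.png')[130:280,130:260],(390,450),interpolation=cv2.INTER_CUBIC)
b=cv2.resize(cv2.imread('pics/scene1.png')[240:390,385:520],(405,450),interpolation=cv2.INTER_CUBIC)
cv2.imwrite('pics/c3.png',np.hstack([a,b]))
```

```text
[[181.73730569 213.51074227]] [[444.32546816 317.13668051]]
```

View pics/c3.png

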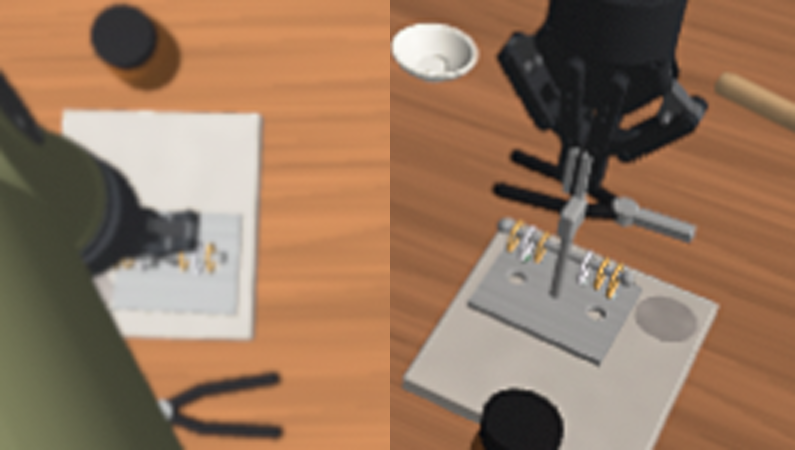

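The scene view shows the fingers shut behind the tab, and the rack hasn't moved. In the top view they appear at about (191,207), not the expected (182,213). I'll check the camera calibration against the robot base and the fingers.

Run:
```python
from h import *
np.set_printoptions(precision=4,suppress=True)
t=load('top1'); s=load('scene1')
print('base z0.. ',proj(t,[[0,0,0],[0,0,.03]]),proj(s,[[0,0,0],[0,0,.03]]))
q=np.array([.4868,.3266,.073])
for dz in(0,.03,.06): print(dz,proj(t,[q+[0,0,dz]]),proj(s,[q+[0,0,dz]]))
for p in([.5,.304,.073],[.475,.304,.073],[.475,.304,.1],[.5,.304,.1]): print(p,proj(t,[p]),proj(s,[p]))
# flange ring outer circle radius guess
I=cv2.imread('pics/top1.png')[360:480,270:420]; J=cv2.imread('pics/scene1.png')[130:230,330:450]
K=cv2.imread('pics/top1.png')[180:240,160:220]; L=cv2.imread('pics/scene1.png')[270:330,415:475]
f=lambda a,h,w:cv2.resize(a,(w,h),interpolation=cv2.INTER_CUBIC)
cv2.imwrite('pics/c4.png',np.vstack([np.hstack([f(I,240,300),f(J,240,288)]+[np.zeros((240,172,3),np.uint8)]),np.hstack([f(K,360,360),f(L,360,360),np.zeros((360,40,3),np.uint8)])]))
```

```text
base z0..  [[338.5364 433.5456]
 [338.9975 437.7597]] [[386.6235 190.0067]
 [387.5494 181.0368]]
0 [[181.7021 213.4782]] [[444.3463 317.112 ]]
0.03 [[177.7595 211.6894]] [[446.7232 305.8454]]
0.06 [[173.5896 209.7971]] [[449.1913 294.1779]]
[0.5, 0.304, 0.073] [[192.3179 207.1144]] [[430.7652 317.0959]]
[0.475, 0.304, 0.073] [[192.2904 218.8401]] [[435.1567 309.1999]]
[0.475, 0.304, 0.1] [[189.013  217.3681]] [[437.1148 299.1296]]
[0.5, 0.304, 0.1] [[189.0479 205.348 ]] [[432.684  306.9755]]
```

View pics/c4.png

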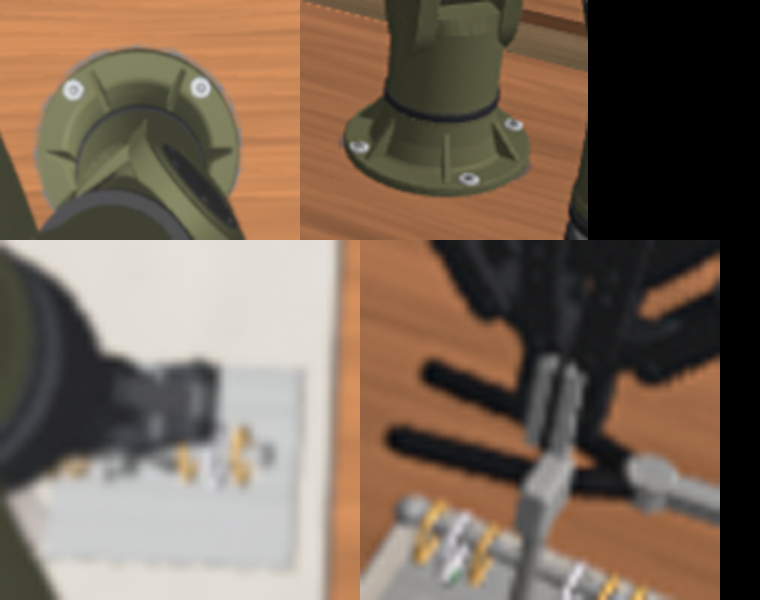

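The base matches the calibration and the rack is where I measured it. The shut fingertips therefore seem to sit just above or behind the tab. I'll lift clear, with the fingers still shut, to see the tips unobstructed.

Emit:
{"api": "servo_tool", "payload": {
  "targets": [
    [1,[0,0,-30],0],
    [1,[0,0,-30],0],
    [1,[0,0,0],0],
    [1,[0,0,0],0]
  ]
}}

```text
time: 3.32
position: [0.4863, 0.3263, 0.1321]
eef_rot: [-180.0, -0.0, 177.0]
wrist_force: [-0.2, 0.2, -0.4]
grip_width: -0.002
grasp_force: 0.0
```

Run:
```python
from h import *
t=grab('top','top2'); s=grab('scene','scene2')
st=ctrl.read_state(); q=np.array(st['position']); print(q,st['eef_rot'],proj(t,[q]),proj(s,[q,q+[0,0,.03],q+[0,0,.06]]))
def mk(d,f,P,x,y,w,h,k):
    a=cv2.resize(cv2.imread(f)[y:y+h,x:x+w],None,fx=k,fy=k,interpolation=cv2.INTER_CUBIC)
    for u in proj(d,P): cv2.drawMarker(a,tuple(int(v) for v in ((u-[x,y]+.5)*k)),(0,0,255),cv2.MARKER_CROSS,9,1)
    return a
P=[q,q+[0,0,.03],q+[0,0,.06]]
a=mk(s,'pics/scene2.png',P,405,230,80,100,5); b=mk(t,'pics/top2.png',P,130,170,80,100,5)
cv2.imwrite('pics/c5.png',np.hstack([a,b]))
```

```text
[0.48593426 0.32610409 0.13144818] [-1.79916208e+02 -9.81443919e-02  1.76978210e+02] [[174.05427845 210.32212535]] [[448.95202943 294.4256886 ]
 [451.50816421 282.35958667]
 [454.16703658 269.84530381]]
```

View pics/c5.png

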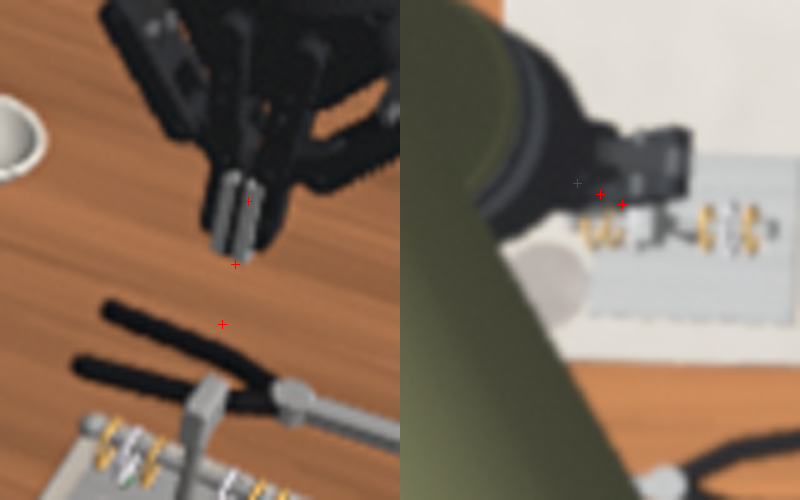

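The shut tips appear about 32 mm above the reported TCP (crop (235,258), at the +30 mm marker), with no sideways offset. To test this safely I'll close at a reported z of 0.054, which still clears the cross bar either way.

Emit:
{"api": "servo_tool", "payload": {
  "targets": [
    [-0.5,[0,0,0],0],
    [-0.5,[0,0,0],0],
    [-0.5,[0,0,20],0],
    [-0.5,[0,0,20],0],
    [-0.5,[0,0,20],0]
  ]
}}

```text
time: 4.05
position: [0.4867, 0.3266, 0.0721]
eef_rot: [180.0, 0.0, 177.0]
wrist_force: [1.0, -0.6, -0.2]
grip_width: 0.749
grasp_force: 0.0
```

Emit:
{"api": "servo_tool", "payload": {
  "targets": [
    [-0.5,[0,0,18],0],
    [-0.5,[0,0,0],0],
    [1,[0,0,0],0],
    [1,[0,0,0],0],
    [1,[0,0,0],0]
  ],
  "newtons": 25
}}

```text
time: 4.68
position: [0.4871, 0.3269, 0.0556]
eef_rot: [179.9, 0.1, 177.0]
wrist_force: [-0.2, -0.7, 2.7]
grip_width: 0.114
grasp_force: 6.0
```

Emit:
{"api": "servo_tool", "payload": {
  "targets": [
    [1,[0,0,0],0],
    [1,[0,0,0],0]
  ]
}}

```text
time: 4.92
position: [0.4872, 0.327, 0.0557]
eef_rot: [179.9, 0.1, 177.0]
wrist_force: [-1.1, 0.5, 4.1]
grip_width: 0.102
grasp_force: 25.5
```

That confirms it: the pads have the tab (width about 9–10 mm), so the true tip is about 32 mm above the reported z. I'll reopen, go 15 mm deeper and grip properly.

Emit:
{"api": "servo_tool", "payload": {
  "targets": [
    [-0.5,[0,0,0],0],
    [-0.5,[0,0,0],0],
    [-0.5,[0,0,8],0],
    [-0.5,[0,0,8],0],
    [-0.5,[0,0,0],0]
  ]
}}

```text
time: 5.55
position: [0.4858, 0.326, 0.0375]
eef_rot: [-179.9, -0.1, 177.0]
wrist_force: [-0.9, -0.4, -0.1]
grip_width: 0.75
grasp_force: 0.0
```

Emit:
{"api": "servo_tool", "payload": {
  "targets": [
    [1,[0,0,0],0],
    [1,[0,0,0],0],
    [1,[0,0,0],0],
    [1,[0,0,0],0],
    [1,[0,0,0],0]
  ],
  "newtons": 50
}}

```text
time: 6.18
position: [0.4869, 0.327, 0.0392]
eef_rot: [180.0, 0.0, 177.0]
wrist_force: [0.6, 1.2, 1.7]
grip_width: 0.104
grasp_force: 50.6
```

Emit:
{"api": "servo_tool", "payload": {
  "targets": [
    [1,[0,0,-15],0],
    [1,[0,0,-35],0],
    [1,[0,0,-45],0],
    [1,[0,0,-45],0],
    [1,[0,0,-10],0]
  ]
}}

```text
time: 6.8
position: [0.4885, 0.3277, 0.1933]
eef_rot: [179.7, 0.3, 177.0]
wrist_force: [0.1, -0.1, -0.2]
grip_width: 0.106
grasp_force: 50.3
```

```bash
python3 plan.py .524 -.0863 .19 70.5 12
```

```text
[0.4885 0.3277 0.1933] [179.74   0.3  176.96] t 6.8 F [ 0.1 -0.1 -0.2] grip 0.10579757676523344 50.259926319122314 d_mm [  35.5 -414.    -3.3] dyaw -106.46
[[-4.8, -34.3, 0.3], 0.1548]
[[-10.0, -33.1, 0.3], 0.1548]
[[-15.0, -31.2, 0.3], 0.1548]
[[-19.6, -28.5, 0.3], 0.1548]
[[-23.8, -25.1, 0.3], 0.1548]
[[-27.4, -21.2, 0.3], 0.1548]
[[-30.3, -16.7, 0.3], 0.1548]
[[-32.5, -11.8, 0.3], 0.1548]
[[-34.0, -6.7, 0.3], 0.1548]
[[-34.6, -1.3, 0.3], 0.1548]
[[-34.4, 4.0, 0.3], 0.1548]
[[-33.4, 9.3, 0.3], 0.1548]
```

Emit:
{"api": "servo_tool", "payload": {
  "targets": [
    [1,[-4.8,-34.3,0],0.1548],
    [1,[-10,-33.1,0],0.1548],
    [1,[-15,-31.2,0],0.1548],
    [1,[-19.6,-28.5,0],0.1548],
    [1,[-23.8,-25.1,0],0.1548]
  ]
}}

```text
time: 7.42
position: [0.5008, 0.1527, 0.1879]
eef_rot: [-179.9, -0.0, 132.3]
wrist_force: [0.1, -0.2, -1.1]
grip_width: 0.107
grasp_force: 50.2
```

Emit:
{"api": "servo_tool", "payload": {
  "targets": [
    [1,[-27.4,-21.2,0],0.1548],
    [1,[-30.3,-16.7,0],0.1548],
    [1,[-32.5,-11.8,0],0.1548],
    [1,[-34,-6.7,0],0.1548],
    [1,[-34.6,-1.3,0],0.1548]
  ]
}}

```text
time: 8.05
position: [0.5155, -0.0194, 0.188]
eef_rot: [-179.9, 0.0, 88.0]
wrist_force: [0.5, -0.7, -1.2]
grip_width: 0.104
grasp_force: 50.2
```

Emit:
{"api": "servo_tool", "payload": {
  "targets": [
    [1,[-34.4,4,0],0.1548],
    [1,[-33.4,9.3,0],0.1548],
    [1,[0,0,0],0],
    [1,[0,0,0],0]
  ]
}}

```text
time: 8.55
position: [0.5218, -0.0865, 0.1881]
eef_rot: [-179.9, -0.0, 70.6]
wrist_force: [0.2, 0.7, -2.0]
grip_width: 0.105
grasp_force: 50.2
```

```bash
python3 plan.py .524 -.0863 .13 70.5 4
python3 - <<'E'
from h import *
t=grab('top','top3'); s=grab('scene','scene3')
q=np.array(ctrl.read_state()['position'])
B=q+[0,0,-.0392+.012]; 
print('exp base ctr',proj(s,[B,B+[0,0,.005]]),proj(t,[B]),'seat',proj(s,[[.524,-.0863,.008]]))
f=lambda n,x,y,w,h,k:cv2.resize(cv2.imread(f'pics/{n}.png')[y:y+h,x:x+w],None,fx=k,fy=k,interpolation=cv2.INTER_CUBIC)
cv2.imwrite('pics/c6.png',np.hstack([f('scene3',200,180,150,180,3),f('top3',320,100,110,180,3)]))
E
```

```text
[ 0.5218 -0.0865  0.1881] [-1.7991e+02 -1.0000e-02  7.0610e+01] t 8.55 F [ 0.2  0.7 -2. ] grip 0.10518045088430034 50.21632790565491 d_mm [  2.2   0.2 -58.1] dyaw -0.11
[[0.2, 0.5, 14.5], 0.0005]
[[0.2, 0.5, 14.5], 0.0005]
[[0.2, 0.5, 14.5], 0.0005]
[[0.2, 0.5, 14.5], 0.0005]
exp base ctr [[255.34952591 226.59397875]
 [255.20344695 224.64859826]] [[380.6086666  186.73478167]] seat [[258.7805488  281.90822469]]
```

View pics/c6.png

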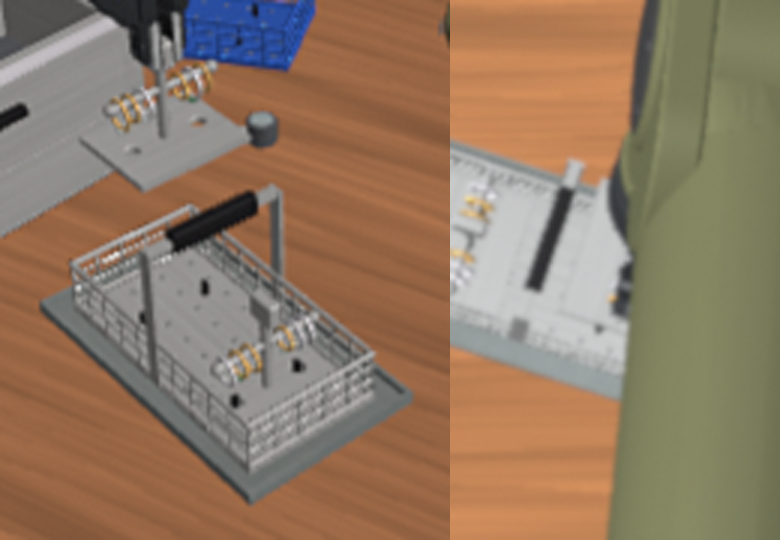

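The rack hangs level. Its holes are at crop (133,149) and (198,121), and their midpoint matches the expected pixel to 0.3 px. The pegs at crop (205,287) and (144,318) are a second check on the seat.

Run:
```python
from h import *
np.set_printoptions(precision=4,suppress=True)
s=load('scene3'); c=lambda p:(np.array(p,float)+.5)/3-.5+[200,180]
im=cv2.imread('pics/scene3.png')[180:360,200:350]
g=im.max(2).astype(float)
for (x,y) in((205,287),(298,366),(236,401),(144,318)):
    x0,y0=x//3,y//3; w=np.clip(75-g[y0-4:y0+5,x0-3:x0+4],0,None); Y,X=np.mgrid[y0-4:y0+5,x0-3:x0+4]
    u=[(w*X).sum()/w.sum()+200,(w*Y).sum()/w.sum()+180]; print(u,atz(s,[u],.015))
h=atz(s,c([(133,149),(198,121)]),.1881-.0392+.012+.005); print('holes',h,h.mean(0),np.degrees(np.arctan2(*(h[1]-h[0])[1::-1])))
b=np.array([.5428,-.0337]);e=np.array([np.cos(np.radians(70.5)),np.sin(np.radians(70.5))]);n=np.array([-e[1],e[0]])
for k,l in((-1,1),(-1,-1),(1,1),(1,-1)): print('pred peg',b+k*.056*e+l*.028*n, proj(s,[[*(b+k*.056*e+l*.028*n),.015]]))
```

```text
[np.float64(267.7882352941176), np.float64(275.52941176470586)] [[ 0.502  -0.0762  0.015 ]]
[np.float64(298.56456456456453), np.float64(301.6066066066066)] [[0.54   0.0289 0.015 ]]
[np.float64(277.82608695652175), np.float64(313.29765886287623)] [[0.592  0.0095 0.015 ]]
[np.float64(247.35849056603774), np.float64(285.74213836477986)] [[ 0.5537 -0.0961  0.015 ]]
holes [[ 0.5472 -0.0963  0.1659]
 [ 0.4967 -0.0767  0.1659]] [ 0.5219 -0.0865  0.1659] 158.74969501593134
pred peg [ 0.4977 -0.0771] [[268.4773 274.3328]]
pred peg [ 0.5505 -0.0958] [[248.2885 284.9588]]
pred peg [0.5351 0.0284] [[299.5669 300.163 ]]
pred peg [0.5879 0.0097] [[278.994  312.1153]]
```

Averaging both cameras, with their biases taken from the rack's known position, puts the seat at about (0.525, −0.0863), tool yaw 70.6. I'll descend to just above the pegs.

Emit:
{"api": "servo_tool", "payload": {
  "targets": [
    [1,[0.8,3,30],0],
    [1,[0,0,35],0],
    [1,[0,0,35],0],
    [1,[0,0,30],0],
    [1,[0,0,0],0]
  ]
}}

```text
time: 9.28
position: [0.5231, -0.0861, 0.0566]
eef_rot: [-179.7, 0.1, 70.7]
wrist_force: [-0.6, 0.0, 0.1]
grip_width: 0.099
grasp_force: 50.2
```

Emit:
{"api": "servo_tool", "payload": {
  "targets": [
    [1,[0,0,0],0],
    [1,[0,0,0],0]
  ]
}}

```text
time: 9.52
position: [0.5268, -0.0874, 0.0605]
eef_rot: [179.8, -0.1, 70.6]
wrist_force: [0.0, 0.4, -2.3]
grip_width: 0.103
grasp_force: 50.2
```

```bash
python3 plan.py .525 -.0863 .035 70.6 4
```

```text
[ 0.5268 -0.0874  0.0605] [ 1.7985e+02 -7.0000e-02  7.0580e+01] t 9.53 F [ 0.   0.4 -2.3] grip 0.10279842650190173 50.182573199272156 d_mm [ -1.8   1.1 -25.5] dyaw 0.02
[[0.1, -0.5, 6.4], -0.0001]
[[0.1, -0.5, 6.4], -0.0001]
[[0.1, -0.5, 6.4], -0.0001]
[[0.1, -0.5, 6.4], -0.0001]
```

Emit:
{"api": "servo_tool", "payload": {
  "targets": [
    [1,[0,0,0],0],
    [1,[0,0,4],0],
    [1,[0,0,4],0],
    [1,[0,0,0],0]
  ]
}}

```text
time: 10.02
position: [0.525, -0.0875, 0.0502]
eef_rot: [-179.9, 0.0, 70.5]
wrist_force: [-0.1, 0.5, -1.5]
grip_width: 0.104
grasp_force: 50.2
```

Emit:
{"api": "servo_tool", "payload": {
  "targets": [
    [1,[0,0,3],0],
    [1,[0,0,3],0],
    [1,[0,0,0],0],
    [1,[0,0,0],0]
  ]
}}

```text
time: 10.52
position: [0.5255, -0.0875, 0.0448]
eef_rot: [180.0, -0.0, 70.5]
wrist_force: [0.2, 0.1, -1.5]
grip_width: 0.105
grasp_force: 50.2
```

No contact force yet, and the plate is nominally below the peg tips. I'll keep going.

Emit:
{"api": "servo_tool", "payload": {
  "targets": [
    [1,[0,0,3],0],
    [1,[0,0,0],0],
    [1,[0,0,3],0],
    [1,[0,0,0],0]
  ]
}}

```text
time: 11.02
position: [0.5252, -0.0874, 0.0385]
eef_rot: [-180.0, 0.0, 70.5]
wrist_force: [-0.2, 0.1, -1.9]
grip_width: 0.104
grasp_force: 50.2
```

Emit:
{"api": "servo_tool", "payload": {
  "targets": [
    [1,[0,0,2],0],
    [1,[0,0,0],0],
    [1,[0,0,2],0],
    [1,[0,0,0],0],
    [1,[0,0,0],0]
  ]
}}

```text
time: 11.65
position: [0.5258, -0.0875, 0.0352]
eef_rot: [180.0, -0.0, 70.5]
wrist_force: [-0.5, 0.1, 3.1]
grip_width: 0.104
grasp_force: 50.7
```

Contact comes exactly at the seated height (0.0352, +5 N). I'll release and lift straight up.

Emit:
{"api": "servo_tool", "payload": {
  "targets": [
    [0.2,[0,0,0],0],
    [0,[0,0,0],0],
    [-0.3,[0,0,0],0],
    [-0.3,[0,0,0],0]
  ]
}}

```text
time: 12.15
position: [0.5255, -0.0875, 0.0348]
eef_rot: [180.0, -0.0, 70.5]
wrist_force: [-0.5, -0.2, 0.1]
grip_width: 0.65
grasp_force: 0.0
```

Emit:
{"api": "servo_tool", "payload": {
  "targets": [
    [-0.3,[0,0,-20],0],
    [-0.3,[0,0,-35],0],
    [-0.3,[0,0,-45],0],
    [-0.3,[0,0,-30],0],
    [-0.3,[0,0,0],0]
  ]
}}

```text
time: 12.78
position: [0.5274, -0.0877, 0.1675]
eef_rot: [179.7, -0.1, 70.5]
wrist_force: [-0.3, -0.6, -0.9]
grip_width: 0.649
grasp_force: 0.0
```

```bash
python3 plan.py .544 -.0335 .15 160.5 10
python3 - <<'E'
from h import *
t=grab('top','top4'); s=grab('scene','scene4')
f=lambda n,x,y,w,h,k:cv2.resize(cv2.imread(f'pics/{n}.png')[y:y+h,x:x+w],None,fx=k,fy=k,interpolation=cv2.INTER_CUBIC)
cv2.imwrite('pics/c7.png',f('scene4',205,205,145,140,4))
E
```

```text
[ 0.5274 -0.0877  0.1675] [ 1.7971e+02 -1.3000e-01  7.0540e+01] t 12.78 F [-0.3 -0.6 -0.9] grip 0.6485603269436334 0.0 d_mm [ 16.6  54.2 -17.5] dyaw 89.96
[[5.7, -0.2, 1.8], -0.157]
[[5.6, 0.6, 1.8], -0.157]
[[5.5, 1.5, 1.8], -0.157]
[[5.2, 2.4, 1.8], -0.157]
[[4.7, 3.1, 1.8], -0.157]
[[4.2, 3.8, 1.8], -0.157]
[[3.5, 4.4, 1.8], -0.157]
[[2.8, 4.9, 1.8], -0.157]
[[2.0, 5.3, 1.8], -0.157]
[[1.1, 5.6, 1.8], -0.157]
```

View pics/c7.png

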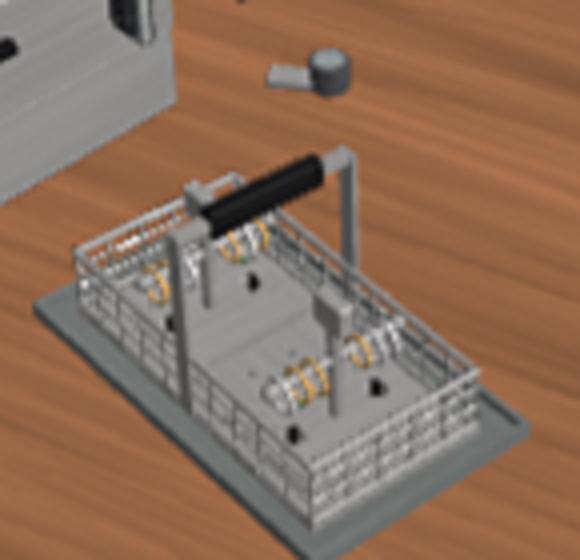

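The new rack sits flat in the empty half with both pegs showing through its plate (crop (253,283) and (172,322)), and the other rack is undisturbed. Next I'll go over the handle and turn 90°.

Emit:
{"api": "servo_tool", "payload": {
  "targets": [
    [-0.3,[5.7,-0.2,1],-0.157],
    [-0.3,[5.6,0.6,1],-0.157],
    [-0.3,[5.5,1.5,1],-0.157],
    [-0.3,[5.2,2.4,1],-0.157],
    [-0.3,[4.7,3.1,1],-0.157]
  ]
}}

```text
time: 13.5
position: [0.5326, -0.0601, 0.1579]
eef_rot: [-179.8, -0.1, 115.8]
wrist_force: [0.1, -0.6, 0.1]
grip_width: 0.655
grasp_force: 0.0
```

Emit:
{"api": "servo_tool", "payload": {
  "targets": [
    [-0.3,[4.2,3.8,1],-0.157],
    [-0.3,[3.5,4.4,1],-0.157],
    [-0.3,[2.8,4.9,1],-0.157],
    [-0.3,[2,5.3,1],-0.157],
    [-0.3,[1.1,5.6,1],-0.157]
  ]
}}

```text
time: 14.12
position: [0.5408, -0.0331, 0.1529]
eef_rot: [-179.9, -0.2, 160.8]
wrist_force: [0.4, 0.3, 0.3]
grip_width: 0.647
grasp_force: 0.0
```

Emit:
{"api": "servo_tool", "payload": {
  "targets": [
    [-0.3,[0,0,0],0],
    [-0.3,[0,0,0],0]
  ]
}}

```text
time: 14.38
position: [0.5414, -0.0336, 0.154]
eef_rot: [-180.0, -0.1, 160.3]
wrist_force: [-0.2, 0.1, -0.2]
grip_width: 0.652
grasp_force: 0.0
```

```bash
python3 plan.py .5437 -.0342 .076 160.5 4
```

```text
[ 0.5414 -0.0336  0.154 ] [-1.7995e+02 -7.0000e-02  1.6033e+02] t 14.38 F [-0.2  0.1 -0.2] grip 0.6515960277833945 0.0 d_mm [  2.3  -0.6 -78. ] dyaw 0.17
[[-0.6, 0.1, 19.5], -0.0007]
[[-0.6, 0.1, 19.5], -0.0007]
[[-0.6, 0.1, 19.5], -0.0007]
[[-0.6, 0.1, 19.5], -0.0007]
```

Emit:
{"api": "servo_tool", "payload": {
  "targets": [
    [-0.3,[-2.4,0.3,20],-0.003],
    [-0.3,[0,0,25],0],
    [-0.3,[0,0,20],0],
    [-0.3,[0,0,13],0],
    [-0.3,[0,0,0],0]
  ]
}}

```text
time: 15.0
position: [0.5435, -0.034, 0.0759]
eef_rot: [-179.9, -0.1, 160.6]
wrist_force: [-0.2, 0.9, 0.5]
grip_width: 0.649
grasp_force: 0.0
```

Emit:
{"api": "servo_tool", "payload": {
  "targets": [
    [0.2,[0,0,0],0],
    [0.5,[0,0,0],0],
    [1,[0,0,0],0],
    [1,[0,0,0],0],
    [1,[0,0,0],0]
  ],
  "newtons": 90
}}

```text
time: 15.62
position: [0.5449, -0.034, 0.0779]
eef_rot: [180.0, 0.1, 160.6]
wrist_force: [-2.3, -0.9, 5.7]
grip_width: 0.113
grasp_force: 89.3
```

Emit:
{"api": "servo_tool", "payload": {
  "targets": [
    [1,[0,0,0],0],
    [1,[0,0,0],0],
    [1,[0,0,0],0]
  ]
}}

```text
time: 16.0
position: [0.5449, -0.034, 0.0779]
eef_rot: [180.0, 0.1, 160.6]
wrist_force: [-1.6, -0.6, 5.2]
grip_width: 0.116
grasp_force: 89.3
```

The grip is on the handle. I'll lift slowly.

Emit:
{"api": "servo_tool", "payload": {
  "targets": [
    [1,[0,0,-3],0],
    [1,[0,0,-6],0],
    [1,[0,0,-10],0],
    [1,[0,0,-10],0],
    [1,[0,0,-5],0]
  ]
}}

```text
time: 16.62
position: [0.545, -0.0338, 0.1119]
eef_rot: [180.0, 0.1, 160.7]
wrist_force: [0.5, -0.3, -6.1]
grip_width: 0.116
grasp_force: 87.9
```

Emit:
{"api": "servo_tool", "payload": {
  "targets": [
    [1,[0,0,0],0],
    [1,[0,0,0],0]
  ]
}}

```text
time: 16.88
position: [0.5441, -0.0337, 0.1106]
eef_rot: [-180.0, -0.0, 160.7]
wrist_force: [-0.7, 0.6, -5.6]
grip_width: 0.116
grasp_force: 87.9
```

```bash
python3 -c "
from h import *
s=ctrl.read_state();print(s['wrist_force'],s['wrist_torque'],s['position'])"
```

```text
[-0.67269608  0.56711463 -5.59509654] [-0.03005144 -0.02903105  0.01249119] [ 0.54409132 -0.03372576  0.11055635]
```

The full load (5.6 N) hangs level with almost no moment. I'll raise it above the rim and refine the tank centre with the scene view's rim corners.

Emit:
{"api": "servo_tool", "payload": {
  "targets": [
    [1,[0,0,-15],0],
    [1,[0,0,-30],0],
    [1,[0,0,-35],0],
    [1,[0,0,-35],0],
    [1,[0,0,-25],0]
  ]
}}

```text
time: 17.5
position: [0.545, -0.034, 0.2536]
eef_rot: [179.9, 0.1, 160.7]
wrist_force: [0.2, 1.1, -5.6]
grip_width: 0.115
grasp_force: 88.2
```

Emit:
{"api": "servo_tool", "payload": {
  "targets": [
    [1,[0,0,-15],0],
    [1,[0,0,-5],0],
    [1,[0,0,0],0]
  ]
}}

```text
time: 17.88
position: [0.5441, -0.0338, 0.2703]
eef_rot: [-180.0, -0.0, 160.7]
wrist_force: [0.3, 0.3, -5.9]
grip_width: 0.114
grasp_force: 88.2
```

```bash
python3 - <<'E'
from h import *
np.set_printoptions(precision=4,suppress=True)
s=load('scene0')
P=atz(s,[*((np.array([(4,147),(148,243),(315,13)],float)+.5)/3-.5+[95,155]),(246,183)],.15)
print(P); a=P[3]-P[1]; print('ctr',(P[0]+P[3])/2,(P[1]+P[2])/2,np.linalg.norm(P[0]-P[1]),np.linalg.norm(a),np.degrees(np.arctan2(a[1],a[0])))
E
python3 plan.py .49 -.34 .27 78 12
```

```text
[[ 0.6165 -0.4531  0.15  ]
 [ 0.6522 -0.2752  0.15  ]
 [ 0.3356 -0.39    0.15  ]
 [ 0.3727 -0.2179  0.15  ]]
ctr [ 0.4946 -0.3355  0.15  ] [ 0.4939 -0.3326  0.15  ] 0.1814663099765986 0.2853059312414512 168.40572529902838
[ 0.5441 -0.0338  0.2703] [-1.7998e+02 -5.0000e-02  1.6067e+02] t 17.88 F [ 0.3  0.3 -5.9] grip 0.11360005078939513 88.16252946853638 d_mm [-5.410e+01 -3.062e+02 -3.000e-01] dyaw -82.67
[[-4.2, -25.6, 0.0], 0.1202]
[[-7.2, -24.9, 0.0], 0.1202]
[[-10.2, -23.8, 0.0], 0.1202]
[[-12.9, -22.4, 0.0], 0.1202]
[[-15.5, -20.7, 0.0], 0.1202]
[[-17.9, -18.7, 0.0], 0.1202]
[[-20.0, -16.4, 0.0], 0.1202]
[[-21.9, -13.9, 0.0], 0.1202]
[[-23.4, -11.2, 0.0], 0.1202]
[[-24.5, -8.3, 0.0], 0.1202]
[[-25.4, -5.3, 0.0], 0.1202]
[[-25.8, -2.2, 0.0], 0.1202]
```

```bash
python3 plan.py .491 -.338 .27 78 20
```

```text
[ 0.5441 -0.0338  0.2703] [-1.7998e+02 -5.0000e-02  1.6067e+02] t 17.88 F [ 0.3  0.3 -5.9] grip 0.11360005078939513 88.16252946853638 d_mm [-5.310e+01 -3.042e+02 -3.000e-01] dyaw -82.67
[[-2.5, -15.2, 0.0], 0.0721]
[[-3.6, -15.0, 0.0], 0.0721]
[[-4.7, -14.7, 0.0], 0.0721]
[[-5.7, -14.3, 0.0], 0.0721]
[[-6.8, -13.9, 0.0], 0.0721]
[[-7.7, -13.4, 0.0], 0.0721]
[[-8.7, -12.8, 0.0], 0.0721]
[[-9.6, -12.1, 0.0], 0.0721]
[[-10.4, -11.4, 0.0], 0.0721]
[[-11.2, -10.6, 0.0], 0.0721]
[[-12.0, -9.8, 0.0], 0.0721]
[[-12.6, -8.9, 0.0], 0.0721]
[[-13.2, -7.9, 0.0], 0.0721]
[[-13.8, -7.0, 0.0], 0.0721]
[[-14.2, -6.0, 0.0], 0.0721]
[[-14.6, -4.9, 0.0], 0.0721]
[[-15.0, -3.8, 0.0], 0.0721]
[[-15.2, -2.8, 0.0], 0.0721]
[[-15.4, -1.7, 0.0], 0.0721]
[[-15.4, -0.5, 0.0], 0.0721]
```

Emit:
{"api": "servo_tool", "payload": {
  "targets": [
    [1,[-2.5,-15.2,0],0.0721],
    [1,[-3.6,-15,0],0.0721],
    [1,[-4.7,-14.7,0],0.0721],
    [1,[-5.7,-14.3,0],0.0721],
    [1,[-6.8,-13.9,0],0.0721]
  ]
}}

```text
time: 18.5
position: [0.5302, -0.1101, 0.2693]
eef_rot: [-179.9, -0.1, 139.9]
wrist_force: [-0.4, -0.1, -6.1]
grip_width: 0.114
grasp_force: 88.2
```

Emit:
{"api": "servo_tool", "payload": {
  "targets": [
    [1,[-7.7,-13.4,0],0.0721],
    [1,[-8.7,-12.8,0],0.0721],
    [1,[-9.6,-12.1,0],0.0721],
    [1,[-10.4,-11.4,0],0.0721],
    [1,[-11.2,-10.6,0],0.0721]
  ]
}}

```text
time: 19.12
position: [0.5169, -0.1861, 0.2694]
eef_rot: [-179.9, -0.1, 119.2]
wrist_force: [-0.5, -0.0, -6.0]
grip_width: 0.114
grasp_force: 88.2
```

Emit:
{"api": "servo_tool", "payload": {
  "targets": [
    [1,[-12,-9.8,0],0.0721],
    [1,[-12.6,-8.9,0],0.0721],
    [1,[-13.2,-7.9,0],0.0721],
    [1,[-13.8,-7,0],0.0721],
    [1,[-14.2,-6,0],0.0721]
  ]
}}

```text
time: 19.75
position: [0.5037, -0.2619, 0.2694]
eef_rot: [-179.9, -0.1, 98.6]
wrist_force: [0.5, -0.2, -5.9]
grip_width: 0.118
grasp_force: 88.2
```

Emit:
{"api": "servo_tool", "payload": {
  "targets": [
    [1,[-14.6,-4.9,0],0.0721],
    [1,[-15,-3.8,0],0.0721],
    [1,[-15.2,-2.8,0],0.0721],
    [1,[-15.4,-1.7,0],0.0721],
    [1,[-15.4,-0.5,0],0.0721]
  ]
}}

```text
time: 20.38
position: [0.491, -0.3389, 0.2707]
eef_rot: [-180.0, -0.0, 77.8]
wrist_force: [0.5, -0.3, -5.5]
grip_width: 0.117
grasp_force: 88.2
```

Emit:
{"api": "servo_tool", "payload": {
  "targets": [
    [1,[0,0,0],0],
    [1,[0,0,0],0],
    [1,[0,0,0],0],
    [1,[0,0,0],0]
  ]
}}

```text
time: 20.88
position: [0.4916, -0.3373, 0.2708]
eef_rot: [180.0, -0.0, 78.1]
wrist_force: [-0.3, 0.7, -6.3]
grip_width: 0.112
grasp_force: 88.2
```

```bash
python3 plan.py .491 -.338 .27 78 1
python3 - <<'E'
from h import *
t=grab('top','top5'); s=grab('scene','scene5')
f=lambda n,x,y,w,h,k:cv2.resize(cv2.imread(f'pics/{n}.png')[y:y+h,x:x+w],None,fx=k,fy=k,interpolation=cv2.INTER_CUBIC)
cv2.imwrite('pics/c8.png',np.hstack([f('scene5',75,40,190,250,2.4),f('top5',430,100,140,250,2.4)]))
E
```

```text
[ 0.4916 -0.3373  0.2708] [ 1.7999e+02 -2.0000e-02  7.8120e+01] t 20.88 F [-0.3  0.7 -6.3] grip 0.11196843486361364 88.178790807724 d_mm [-0.6 -0.7 -0.8] dyaw -0.12
[[-0.8, -0.4, 0.8], 0.0021]
```

View pics/c8.png

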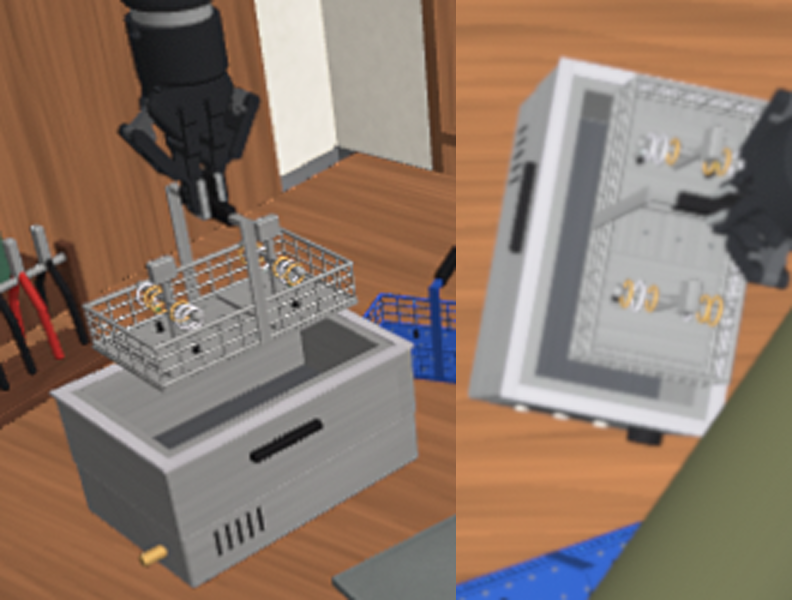

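The final view shows the basket level above the tank with both racks on their pegs, its edges parallel to the rim. A last numeric check of centring uses the wall-top corners.

Run:
```python
from h import *
np.set_printoptions(precision=4,suppress=True)
s=load('scene5');t=load('top5')
P=atz(s,(np.array([(85,304),(163,352),(354,264),(279,228)])+.5)/2.4-.5+[75,40],.242); print(P,P.mean(0))
a=(P[2]-P[1]+P[3]-P[0])/2;print(np.degrees(np.arctan2(a[1],a[0])),np.linalg.norm(a))
R=atz(s,(np.array([(52,396),(166,470),(412,347)])+.5)/2.4-.5+[75,40],.15); print('rim ctr',(R[0]+R[2])/2,np.degrees(np.arctan2(*(R[2]-R[1])[1::-1])))
T=atz(t,(np.array([(181,75),(114,357)])+.5)/2.4-.5+[430,100],.242);d=T[1]-T[0];u=d/np.linalg.norm(d);n=np.array([u[1],-u[0]]); 
print('top edge',T,np.linalg.norm(d),np.degrees(np.arctan2(d[1],d[0])),'ctr',T.mean(0)[:2]-.056*n,T.mean(0)[:2]+.056*n)
```

```text
[[ 0.5866 -0.4125  0.242 ]
 [ 0.6123 -0.2944  0.242 ]
 [ 0.4024 -0.2548  0.242 ]
 [ 0.3792 -0.3657  0.242 ]] [ 0.4951 -0.3318  0.242 ]
168.30329740890397 0.2130801656445634
rim ctr [ 0.4981 -0.3314  0.15  ] 167.26022341934902
top edge [[ 0.6087 -0.3074  0.242 ]
 [ 0.3944 -0.2473  0.242 ]] 0.2226223528163208 164.32682751047446 ctr [ 0.4864 -0.3313] [ 0.5167 -0.2234]
```

The basket and tank centres agree to a few mm, against an 11 mm margin. I'll make a 2 mm nudge, let it settle and hand in.

Emit:
{"api": "servo_tool", "payload": {
  "targets": [
    [1,[-2,0,0],0],
    [1,[0,0,0],0],
    [1,[0,0,0],0],
    [1,[0,0,0],0],
    [1,[0,0,0],0]
  ]
}}

```text
time: 21.6
position: [0.4908, -0.3399, 0.2708]
eef_rot: [-180.0, -0.0, 78.1]
wrist_force: [0.0, 0.4, -5.8]
grip_width: 0.118
grasp_force: 88.2
```

```bash
python3 -c "
from h import *
s=ctrl.read_state();print(s['position'],s['eef_rot'],s['wrist_force'],abs(s['dq']).max());print(ctrl.finish_job())"
```

```text
[ 0.49078987 -0.3398769   0.27075017] [-1.79995777e+02 -5.54667062e-03  7.80512068e+01] [ 0.02533773  0.40918237 -5.80274193] 0.40303400609131146
the job is handed in; nothing more can be done
None
```

The loose rack is down on its pegs, and the gripper is holding the loaded basket level over the tank, about 45 mm above the rim and centred to within a few mm; I handed the job in at about 21.6 s.

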